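# Lay out the slide-staining station

### The arm

A 7-joint arm with a two-finger parallel gripper is mounted at the origin on a cart in front of the work surface, level with it; the furniture and walls round the work are solid. World frame = base frame: x ahead of the robot, y to its left, z up, the work surface at z = 0. Lengths are in m, angles in rad, forces in N, time in s.
With the tool pointing down it reaches from about 0.375 to 0.925 m from the base axis. Payload 3.1 kg.
Tool frame: the origin (TCP) lies at the centre of the arm's flange, where the gripper is bolted on; the fingertips stand 173 mm ahead of it and the grasp point (between the pads) lies 155 mm ahead of it; z points along the fingers, y is the line along which they close (so a half turn about z gives the same grasp; the last joint's range is limited). The gripper opens to 85 mm and grips with 20 to 120 N. Pads are 22 mm wide; open, the fingers measure 114 mm over their backs; the gripper's body (76 mm by 85 mm) begins 54 mm behind the grasp point. The pads swing forward as they close: fully open they stand 13 mm farther back than shut.
Start: joints at [1.111, 0.383, 0.044, 1.598, -0.018, 1.161, -0.05], TCP at [0.23, -0.608, 0.405] pointing down, gripper open.
Joint ranges: [-2.61, 2.61], [-0.41, 2.15], [-1.48, 1.57], [0, 2.5], [-1.57, 4.71], [0.05, 1.97], [-2.85, 2.85]. Speed limits (rad/s): [2.79, 2.79, 3.14, 3.14, 3.14, 3.14, 3.14].

### API

Orientations are given as a unit quaternion [x, y, z, w].
In Python, from cell import robot gives the robot as it stands.
- The arm moves only by the tool carry_out, never from a script. Its argument "motion" is a list of rows, each a list of 3 entries, a list of its own where there are three numbers: the shift along the world's x, y, z in cm, then the turn, a rotation vector about the world's x, y, z in degrees, then the opening, from 0 (shut) to 1 (fully open). A call has 1 to 10 rows; each row shifts and turns the commanded pose from where the row before left it; what a row does not reach is not made up. A row lasts 1/8 s, in which the tool goes at most 62.5 mm and 10.7 degrees, less where a joint would pass 70% of its speed; a pose out of reach is approached as far as the arm can. A call is refused whole if a number of a shift passes 6.25 or a number of a turn 10.7, either way. A call with a gripper value outside its range is refused whole. The fingers move at their own pace and stop on an object; "newtons" is the grip in N (left out, the last holds). Time passes only in rows, so rows that do not move let the fingers close. It gives the time, the measured TCP pose, the force, the opening and the grip force at its end, in the units of the state.
- robot.state(): the state, without advancing time (a new reading comes with each control period).
- robot.read_camera(name): name is "scene" or "side" or "wrist"; returns a dict with "image" (384x512x3 uint8, blue, green, red), "fov_y" (degrees; the focal length in pixels is half the picture's height over the tangent of half this angle, whatever the lens; pixels are square), "cx", "cy" (the principal point, pixels), "xyz" and "rotation" of the camera in the world. Camera axes: x right, y down, z forward; pixel columns grow to the right and rows downward; lengths in m; the calibration is good to about 2 mm. A picture is of the moment at which its call begins. There is no depth.
- robot.job_done(): hands the job in; it is judged then, once.
The state is a dict: "clock": time; "q": joint angles; "joint_vel": joint speeds; "joint_efforts": joint torques, N m; "eef_pos": TCP position; "tool_rot": TCP orientation; "contact_force": force on the tool from outside, world axes, zero at the start; "wrist_torque": the same for the moment, N m; "finger_gap": opening from 0.0 (shut) to 1.0 (fully open); "finger_force": force on a finger pad.
Only numpy, scipy, OpenCV 4.12 (cv2) and the standard library are available. Lean on these libraries where they do the work, as an engineer would, in place of code of your own. Each camera call takes 0.05 s, during which the arm holds its last target. There are 200 camera calls.

### The job

Lay out the staining station: lift the long slide carrier off the short one without dragging the short one along, lay each carrier flat in the locating tray of its own length, and stand each bottle in the round stand that fits it (the large one in the wide stand, the small one in the narrow stand). Keep carriers slide side up and bottles upright throughout, and leave the specimen cup where it stands.

Things in the scene. Friction and masses are not known exactly. Their poses are not given: they have to be found in the camera images.
- carrier_long: long slide carrier: aluminium bar-shaped tray holding two glass microscope slides end to end, 172 x 36 x 20 mm, loose, 0.21 kg. At the start it lies level across the short carrier, about at right angles to it, its centre over it. Origin: centre of its underside; x along its length, y across its 36 mm width (grip there), z up.
- carrier_short: short slide carrier: the same kind of tray for one glass slide, 96 x 36 x 20 mm, loose, 0.15 kg. At the start it lies on the worktop beneath the long one, both its ends sticking out. Origin: centre of its underside; x along its length, y across its 36 mm width (grip there), z up.
- bottle_large: large reagent bottle, white with a red cap, round: body 58 mm across up to 97 mm, cap 38 mm across from there to the top at 115 mm; 0.21 kg, loose, standing on the worktop. Origin: centre of its underside, z up.
- bottle_small: small reagent bottle, white with a green cap, round: body 38 mm across up to 60 mm, cap 24 mm across from there to the top at 72 mm; 0.06 kg, loose, standing on the worktop. Origin: centre of its underside, z up.
- nest_long: grey long locating tray for a slide carrier, fixed to the worktop: outside 198 x 62 mm, inside 188 x 52 mm, floor 4 mm above the worktop, rim 5 mm thick and 10 mm high over the worktop, with a 44 mm wide finger gap in the middle of each long side. Origin: centre of its underside, on the worktop; x along its length, z up. A carrier may lie either way round in it.
- nest_short: grey short locating tray for a slide carrier, fixed to the worktop: outside 122 x 62 mm, inside 112 x 52 mm, floor 4 mm above the worktop, rim 5 mm thick and 10 mm high over the worktop, with a 44 mm wide finger gap in the middle of each long side. Origin: centre of its underside, on the worktop; x along its length, z up. A carrier may lie either way round in it.
- stand_wide: grey round wide bottle stand, a shallow open cup fixed to the worktop: inside 72 mm across, outside 90 mm at the foot, floor 4 mm above the worktop, rim 14 mm above the worktop. Origin: centre of its underside, on the worktop; z up.
- stand_narrow: grey round narrow bottle stand, a shallow open cup fixed to the worktop: inside 52 mm across, outside 70 mm at the foot, floor 4 mm above the worktop, rim 14 mm above the worktop. Origin: centre of its underside, on the worktop; z up.
- cup_1: bystander: clear specimen cup with a red screw cap, 62 mm across, 67 mm high, loose, standing among the things to be moved. Origin: centre of its underside. To be left where it is.
There are look-alikes about, which are no part of the job. Several things look just like the bottle_large: the one meant starts farthest to the robot's right.

How it is judged:
On the way:
1. the long carrier is lifted clear of the short one, which has stayed where it lay (within 15 mm) (z of carrier_long in the frame of carrier_short above 0.05 m and distance of carrier_short from where it was at the start of the episode below 0.015 m), for 0.1 s.
At the end, for the whole second after the job is handed in: Each carrier flat in the tray of its length (centres within 12 mm, aligned within 0.15 rad long, 0.2 short), large bottle upright in the wide stand, small in the narrow (within 10 mm), each on the floor; all released, at rest; specimen cup within 30 mm of its start (horizontal distance between carrier_long and nest_long below 0.012 m and z of carrier_long in the frame of nest_long below 0.007 m and angle between each of carrier_long, carrier_short, bottle_large, bottle_small's own z axis and vertical below 0.1 rad and linear speed of each of carrier_long, carrier_short, bottle_large, bottle_small below 0.02 m/s and contact force between each of carrier_long, carrier_short, bottle_large, bottle_small and the fingers below 0.05 N and angle between the x axis of carrier_long and the x axis of nest_long, either way round below 0.15 rad and horizontal distance between carrier_short and nest_short below 0.012 m and z of carrier_short in the frame of nest_short below 0.007 m and angle between the x axis of carrier_short and the x axis of nest_short, either way round below 0.2 rad and horizontal distance between bottle_large and stand_wide below 0.01 m and z of bottle_large in the frame of stand_wide below 0.007 m and horizontal distance between bottle_small and stand_narrow below 0.01 m and z of bottle_small in the frame of stand_narrow below 0.007 m and distance of cup_1 from where it was at the start of the episode below 0.03 m); the robot touches nothing.
It fails at once if a bottle or a carrier is tipped over (more than 0.6 rad) (angle between any of carrier_long, carrier_short, bottle_large, bottle_small's own z axis and vertical above 0.6 rad).
It fails at once if a specimen cup is displaced by more than 30 mm or tipped over (distance of cup_1 from where it was at the start of the episode above 0.03 m or angle between cup_1's own z axis and vertical above 0.6 rad).
It also fails if it takes over 128 s, if anything falls off the work surface, if the arm or the gripper's body presses on something with over 40 N, if the wrist force passes 120 N, or if a joint passes its speed limit or range.

## Working session

There is one attempt and no reset: what is moved stays moved. The work goes in short steps, Python scripts to look and compute and a tool call to move; the robot and the scene stay as the last step left them, time stands still between calls to the robot, and variables do not carry over. Pictures are saved under pics/ and viewed, at most 14 in all, crops included, and the job is handed in when it is done.

Besides the shell and the picture viewer there is one more tool, called after "Request:" as name(argument=value, ...), one argument or row to a line, values as JSON. carry_out: Moves the arm, as the interface text tells. Its arguments: {"type":"object","properties":{"motion":{"type":"array"},"newtons":{"type":"number"}},"required":["motion"]}

```bash
mkdir -p pics; ls; cat > h.py <<'E'
import numpy as np,cv2
from cell import robot
def cam(n,save=None):
    c=robot.read_camera(n); 
    if save: cv2.imwrite('pics/'+save,c['image'])
    return c
def K(c):
    f=c['image'].shape[0]/2/np.tan(np.radians(c['fov_y'])/2); return f
def rot(c):
    R=np.array(c['rotation'],float)
    if R.size==4:
        from scipy.spatial.transform import Rotation as Ro
        return Ro.from_quat(R.ravel()).as_matrix()
    return R.reshape(3,3)
def ray(c,u,v):
    f=K(c); return rot(c)@np.array([(u-c['cx'])/f,(v-c['cy'])/f,1.])
def pt(c,u,v,z):
    d=ray(c,u,v);o=np.array(c['xyz']);return o+d*(z-o[2])/d[2]
def proj(c,p):
    q=rot(c).T@(np.array(p)-c['xyz']);f=K(c);return np.array([c['cx']+f*q[0]/q[2],c['cy']+f*q[1]/q[2]])
E
python3 - <<'E'
from h import *
for n in ("scene","side","wrist"):
    c=cam(n,n+'0.png'); print(n,c['fov_y'],c['cx'],c['cy'],c['xyz'],np.array(c['rotation']).round(3).tolist())
a=[cv2.imread(f'pics/{n}0.png') for n in ("scene","side")]
for n,i in zip(("scene","side"),a): cv2.imwrite(f'pics/{n}0b.png',cv2.resize(i,(800,600),interpolation=cv2.INTER_CUBIC))
s=robot.state();print(s)
E
```

```text
pics
scene 50.545652353882744 253.4341313615853 189.9119344836478 [-0.07084693 -0.84167893  0.50148802] [0.807, -0.242, 0.165, -0.513]
side 43.80143628404848 252.26588502643793 193.41251947353481 [-0.14338675  0.91693457  0.61627913] [-0.27, 0.811, -0.496, 0.151]
wrist 65.1662377650555 255.66975812474956 192.866713070226 [ 0.29772404 -0.5815424   0.37235373] [0.814, -0.562, -0.084, 0.12]
{'clock': 0.15, 'q': array([ 1.1111866 ,  0.38365797,  0.04383875,  1.59919119, -0.01791038,
        1.16117203, -0.04991167]), 'joint_vel': array([-7.03063891e-04, -3.46653439e-03,  2.55599487e-04, -3.81944895e-03,
       -1.63047644e-03, -1.23298986e-03, -1.17326175e-05]), 'joint_efforts': array([ 1.97912144e-03, -4.34052837e+01,  1.02671050e+00, -2.49976623e+01,
        1.07427640e-02,  7.28315310e-03, -4.90584426e-06]), 'eef_pos': array([ 0.22997361, -0.607565  ,  0.4035786 ]), 'tool_rot': array([ 9.83674864e-01,  1.79952009e-01, -2.28580965e-04, -9.92142006e-04]), 'contact_force': array([-0.36414037, -0.02940002,  0.13052285]), 'wrist_torque': array([ 0.05465708, -0.00230456,  0.03404679]), 'finger_force': 0.0, 'finger_gap': 0.9974833714910991}
```

View pics/scene0b.png

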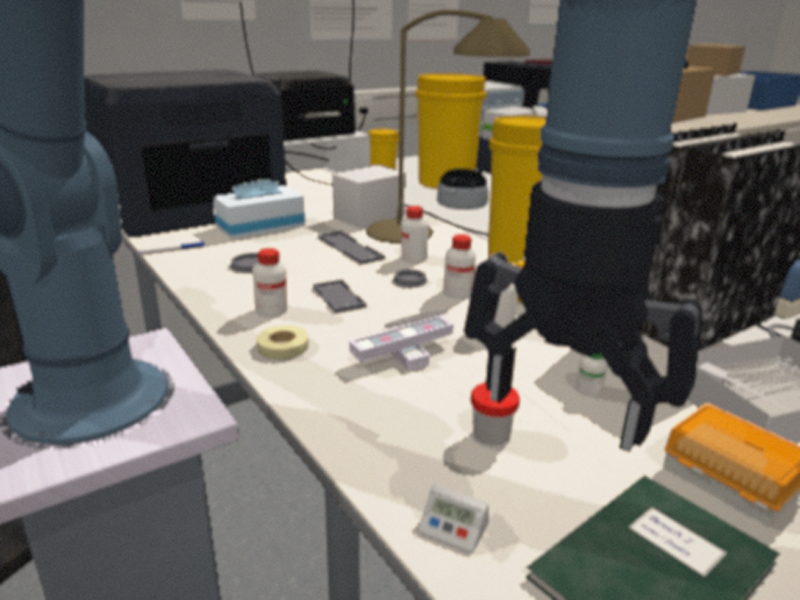

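View pics/side0b.png

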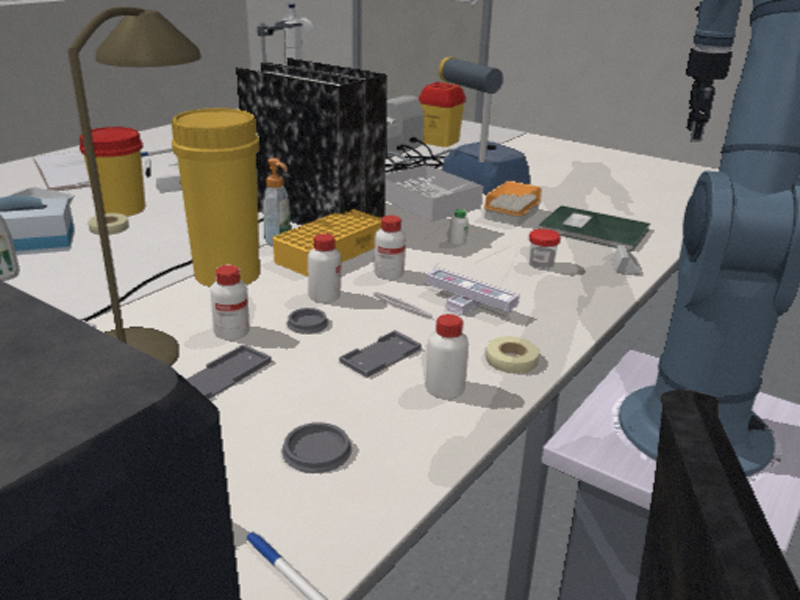

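The side view (800x600 px) shows four red-capped white bottles, at (230,300), (323,270), (391,250) and (449,355). It also shows the small bottle (458,227), cup (544,248), carriers (470,292), short tray (380,353), long tray (~230,372), narrow stand (307,320) and wide stand (317,447). Next I measure these.

```bash
python3 - <<'E'
from h import *
S={}
for n in("side","scene"):
    c=cam(n);S[n]=c;im=c['image'];hsv=cv2.cvtColor(im,cv2.COLOR_BGR2HSV)
    H,s,v=cv2.split(hsv)
    red=(((H<6)|(H>174))&(s>150)&(v>90)).astype(np.uint8)
    grn=((H>45)&(H<85)&(s>80)&(v>50)).astype(np.uint8)
    dark=((v<105)&(s<70)&(v>25)).astype(np.uint8)
    for nm,m,z,a in(("red",red,.106,40),("grn",grn,.066,8),("dark",dark,.010,150)):
        k,l,st,ce=cv2.connectedComponentsWithStats(m)
        for i in range(1,k):
            if a<st[i,4]<3000:
                x=ce[i] if nm!='dark' else None
                cn=cv2.findContours((l==i).astype(np.uint8),0,2)[0][0]
                r=cv2.minAreaRect(cn); u=x if x is not None else r[0]
                p=pt(c,*u,z)
                if -.9<p[1]<.9 and .1<p[0]<1.2: print(n,nm,np.round(u,1),st[i,4],st[i,:4],p.round(3), pt(c,*u,.058)[:2].round(3) if nm=='red' else '')
im=S['side']['image'][110:240,110:350];cv2.imwrite('pics/c1.png',cv2.resize(im,(800,433),interpolation=cv2.INTER_CUBIC))
E
```

```text
side red [249.6 142.5] 103 [244 138  12  10] [ 0.615 -0.133  0.106] [ 0.686 -0.232]
side red [348.1 151.6] 168 [339 147  19  11] [ 0.36  -0.253  0.106] [ 0.408 -0.363]
side red [207.  154.6] 117 [201 150  13  10] [0.652 0.013 0.106] [ 0.727 -0.073]
side red [145.3 175.6] 151 [138 170  15  12] [0.683 0.208 0.106] [0.76  0.141]
side red [287.1 208. ] 187 [280 201  16  15] [0.321 0.128 0.106] [0.365 0.054]
side grn [293.8 136.1] 29 [291 134   7   5] [ 0.597 -0.352  0.066] 
side grn [  3.8 164.4] 25 [  2 161   5   9] [1.098 0.344 0.066] 
side dark [379.8 146.1] 910 [345 132  71  30] [ 0.392 -0.589  0.01 ] 
side dark [196.5 205.5] 259 [184 198  26  16] [0.601 0.115 0.01 ] 
side dark [243.1 226.2] 311 [218 212  51  29] [0.444 0.122 0.01 ] 
side dark [202.5 286.5] 659 [181 271  44  32] [0.37  0.355 0.01 ] 
scene red [264.8 135.5] 52 [261 133   9   6] [0.685 0.198 0.106] [0.776 0.325]
scene red [295.1 154.5] 73 [290 151  11   8] [0.653 0.004 0.106] [0.741 0.106]
scene red [171.3 163.8] 98 [165 160  13   9] [0.321 0.119 0.106] [0.369 0.236]
scene red [315.9 256.8] 398 [302 246  30  21] [ 0.35
[... 299 characters left out ...]
  0.066] 
scene grn [414.8 357. ] 10 [411 355   9   4] [ 0.347 -0.631  0.066] 
scene grn [425.5 363. ] 25 [422 359   7   8] [ 0.35  -0.645  0.066] 
scene grn [436.4 363.9] 10 [434 361   6   5] [ 0.361 -0.654  0.066] 
scene grn [408.8 371.2] 116 [397 365  23  15] [ 0.32  -0.641  0.066] 
scene grn [359.  371.5] 57 [354 367  11  11] [ 0.264 -0.606  0.066] 
scene grn [454.5 373.2] 164 [439 366  29  18] [ 0.367 -0.676  0.066] 
scene grn [449.6 377.4] 14 [447 375   8   6] [ 0.356 -0.676  0.066] 
scene grn [389.8 379.7] 27 [386 377   9   7] [ 0.288 -0.636  0.066] 
scene grn [365.8 380.6] 13 [364 378   4   6] [ 0.261 -0.62   0.066] 
scene grn [465.3 381.1] 15 [462 379   8   5] [ 0.368 -0.691  0.066]
```

View pics/c1.png

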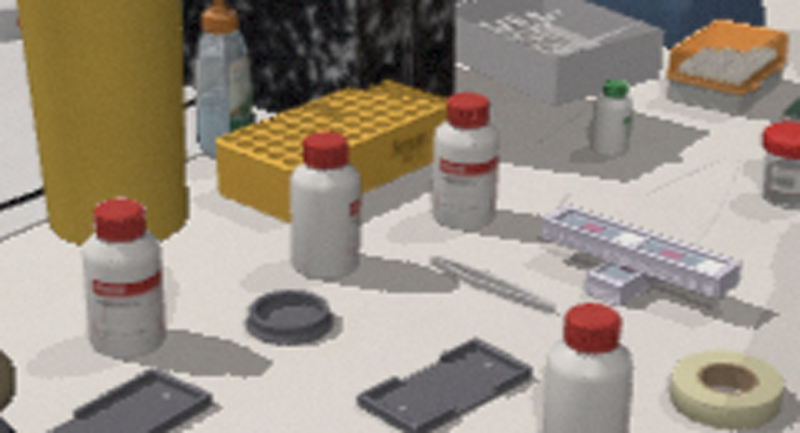

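Large-bottle candidates in the side view (512x384 px), with their y: (249.6,142.5) y≈-0.13, (207,155) y≈0.01, (287,208) y≈0.125, (145,176) y≈0.21. The first is farthest right, and the crop (at 467,160) shows it is a white bottle with a red cap, so that is the one meant. Next I take overhead wrist looks.

Request:
carry_out(
  motion=[
    [[3,4,1.5],[0,0,0],1],
    [[3.4,4.5,1.5],[0,0,0],1],
    [[3.4,4.5,1.5],[0,0,0],1],
    [[3.4,4.5,1.5],[0,0,0],1],
    [[3.4,4.5,1.5],[0,0,0],1],
    [[3.4,4.5,1.5],[0,0,0],1],
    [[3,4,1],[0,0,0],1],
    [[2,3,0],[0,0,0],1],
    [[0,0,0],[0,0,0],1],
  ],
)

```text
clock: 1.38
eef_pos: [0.4823, -0.2687, 0.5049]
tool_rot: [0.983, 0.184, 0.001, -0.001]
contact_force: [-0.3, -0.3, -0.0]
finger_gap: 0.996
finger_force: 0.0
```

```bash
python3 - <<'E'
from h import *
c=cam("wrist","w1.png");print(c['xyz'],rot(c).round(3).tolist());cv2.imwrite('pics/w1b.png',cv2.resize(c['image'],(800,600),interpolation=cv2.INTER_CUBIC))
for u,v in((0,0),(511,0),(0,383),(511,383),(256,192)): print(pt(c,u,v,0).round(3))
s=robot.state();print(s['eef_pos'],s['tool_rot'],s['q'],s['clock'])
E
```

```text
[ 0.54994646 -0.24215597  0.47398471] [[0.361, -0.893, -0.269], [-0.933, -0.346, -0.103], [-0.001, 0.288, -0.958]]
[0.549 0.137 0.   ]
[ 0.803 -0.521  0.   ]
[-0.149  0.047  0.   ]
[ 0.228 -0.922  0.   ]
[ 0.418 -0.293  0.   ]
[ 0.48085701 -0.27128408  0.50462391] [ 9.83314834e-01  1.81911881e-01 -7.26365147e-05 -1.35687744e-05] [ 0.63657625  0.13625466 -0.21770116  1.7012841   0.03045233  1.30748331
 -0.79203738] 1.425
```

View pics/w1b.png

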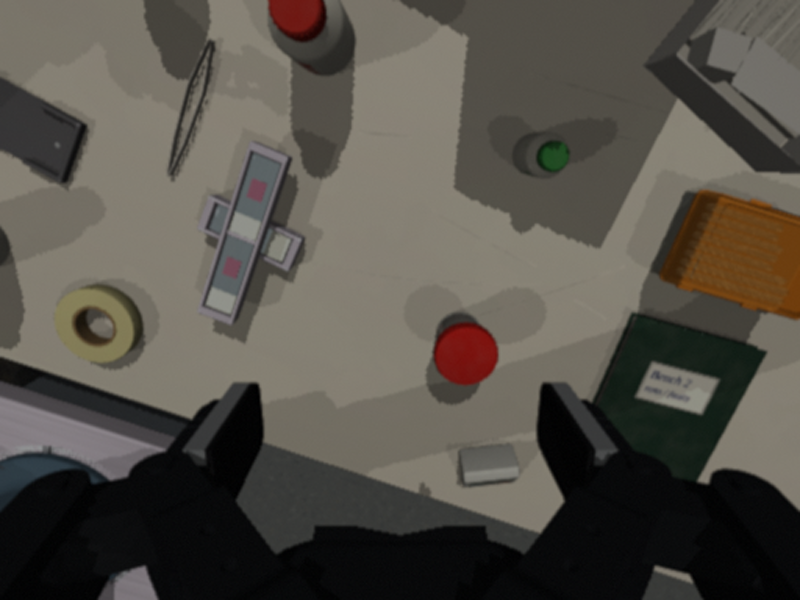

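The wrist view (800x600 px) shows the long carrier from (270,150) to (217,318), with short-carrier ends at (215,217) and (283,248). The small cap is at (553,156), the cup at (466,353), and the short tray is at the left edge.

```bash
python3 - <<'E'
from h import *
import pickle
c=cam("wrist")
P=lambda u,v,z: pt(c,u*.64,v*.64,z)
L=[P(250,144,.04),P(291,155,.04),P(233,323,.04),P(200,313,.04)]
print('long',np.round(L,3)[:,:2].tolist(),np.mean(L,0).round(4)); e=(L[0]+L[1]-L[2]-L[3])/2;w=(L[1]+L[2]-L[0]-L[3])/2
print(np.linalg.norm(e),np.linalg.norm(w),np.degrees(np.arctan2(e[1],e[0])))
A=[P(207,195,.02),P(303,239,.02),P(291,272,.02),P(199,232,.02)]
e=(A[1]+A[2]-A[0]-A[3])/2;w=(A[0]+A[1]-A[2]-A[3])/2
print('short',np.mean(A,0).round(4),np.linalg.norm(e),np.linalg.norm(w),np.degrees(np.arctan2(e[1],e[0])))
print('small',P(553,156,.072),'cup',P(466,353,.067),'big',P(298,12,.115))
E
```

```text
long [[0.514, -0.118], [0.518, -0.154], [0.347, -0.147], [0.346, -0.115]] [ 0.431  -0.1336  0.04  ]
0.16949101668712493 0.03458237184066154 -1.7090970417856814
short [ 0.4315 -0.1352  0.02  ] 0.0962829461193223 0.03626839678824963 -94.10088915386537
small [ 0.59559892 -0.36121109  0.072     ] cup [ 0.4085201  -0.36503325  0.067     ] big [ 0.61268829 -0.14736039  0.115     ]
```

Request:
carry_out(
  motion=[
    [[0,5.5,1],[0,0,0],1],
    [[0,6,1],[0,0,0],1],
    [[0,6,1],[0,0,0],1],
    [[0,6,1],[0,0,0],1],
    [[0,6,1],[0,0,0],1],
    [[0,6,0],[0,0,0],1],
    [[0,6,0],[0,0,0],1],
    [[0,4,0],[0,0,0],1],
    [[0,0,0],[0,0,0],1],
  ],
)

```text
clock: 2.6
eef_pos: [0.4795, 0.1844, 0.5547]
tool_rot: [0.983, 0.182, -0.0, -0.001]
contact_force: [-0.9, -0.1, 0.0]
finger_gap: 0.999
finger_force: 0.0
```

```bash
python3 - <<'E'
from h import *
c=cam("wrist","w2.png");cv2.imwrite('pics/w2b.png',cv2.resize(c['image'],(800,600),interpolation=cv2.INTER_CUBIC))
s=robot.state();print(s['eef_pos'],s['tool_rot'],s['q'],s['clock'])
E
```

```text
[0.48031347 0.18178432 0.55443075] [ 9.83630760e-01  1.80195466e-01 -2.36278414e-04  2.56447279e-04] [ 0.18415744  0.06252963 -0.64890952  1.69074645  0.03868476  1.40172389
 -1.67877162] 2.65
```

View pics/w2b.png

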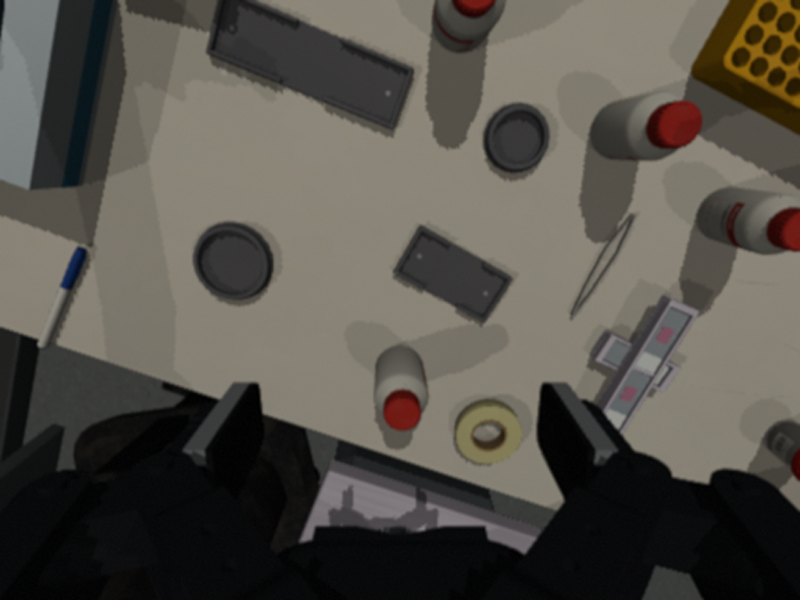

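The wrist view (800x600 px) shows the long tray (311,62, slightly cut at the top), short tray (452,275), wide stand (233,261) and narrow stand (516,137). It also shows the wanted bottle (790,228) beside the look-alikes. I measure the fixtures by mask.

```bash
python3 - <<'E'
from h import *
c=cam("wrist")
hsv=cv2.cvtColor(c['image'],cv2.COLOR_BGR2HSV);v=cv2.GaussianBlur(hsv[...,2],(3,3),0);b=c['image'].astype(int)
m=((v<82)&((b.max(2)-b.min(2))<22)).astype(np.uint8)
m=cv2.morphologyEx(m,cv2.MORPH_OPEN,np.ones((3,3),np.uint8))
k,l,st,ce=cv2.connectedComponentsWithStats(m)
vis=c['image'].copy()
for i in range(1,k):
    if st[i,4]<700 or st[i,1]+st[i,3]>260 : continue
    cn=max(cv2.findContours((l==i).astype(np.uint8),0,1)[0],key=len)
    h=cv2.convexHull(cn)
    cv2.drawContours(vis,[h],-1,(0,0,255),1)
    W=np.array([pt(c,*p[0],.006)[:2] for p in h],np.float32)*1000
    r=cv2.minAreaRect(W);bx=cv2.boxPoints(r);e=max((bx[1]-bx[0],bx[2]-bx[1]),key=np.linalg.norm)
    print(ce[i].round(0)/.64,'rect',np.round(r[0],1),np.round(r[1],1),round(np.degrees(np.arctan2(e[1],e[0])),1),'circ',[np.round(q,1) for q in cv2.minEnclosingCircle(W)],np.round(cv2.fitEllipse(W)[:2],1).tolist())
P=lambda u,v,z: pt(c,u*.64,v*.64,z)
print('nestL corners',[P(*q,.01)[:2].round(4).tolist() for q in((413,70),(393,130),(208,53))])
print('nestS corners',[P(*q,.01)[:2].round(4).tolist() for q in((420,227),(511,280),(485,322),(395,268))])
print(c['xyz'])
cv2.imwrite('pics/w2m.png',cv2.resize(vis[:230,:360],None,fx=2.2,fy=2.2))
E
```

```text
[ 76.5625 103.125 ] rect [462.8 535.7] [ 74.9 248.5] -0.2 circ [array([462.7, 511.3]), np.float64(124.6)] [[449.5, 536.3], [82.7, 340.9]]
[303.125   60.9375] rect [600.7 329.2] [ 69.2 204.3] -89.7 circ [array([599.9, 328.8]), np.float64(104.2)] [[600.7, 323.4], [89.5, 235.9]]
[457.8125  26.5625] rect [684.8 194.5] [45.7 66.4] -70.5 circ [array([691.2, 196.5]), np.float64(36.4)] [[692.8, 198.5], [61.7, 71.6]]
[615.625  135.9375] rect [645.4  -3.5] [87.6 50.5] 74.4 circ [array([653. ,  -6.7]), np.float64(45.2)] [[662.1, -8.8], [64.7, 104.7]]
[510.9375 137.5   ] rect [608.1 105.4] [69.3 67.3] 20.7 circ [array([608.6, 105.4]), np.float64(35.5)] [[608.7, 105.8], [67.7, 71.4]]
[229.6875 260.9375] rect [376.5 346.6] [87.7 89. ] -69.3 circ [array([376.4, 346.5]), np.float64(45.9)] [[376.6, 346.3], [88.7, 91.3]]
[448.4375 273.4375] rect [450.2 110.7] [122.9  64.6] 81.6 circ [array([450.4, 111.3]), np.float64(66.4)] [[451.4, 110.8], [103.0, 135.1]]
nestL corners [[0.6321, 0.225], [0.5725, 0.224], [0.5749, 0.4194]]
nestS corners [[0.4897, 0.1617], [0.4705, 0.0439], [0.4141, 0.0512], [0.4372, 0.1711]]
[0.54810504 0.2076792  0.52335757]
```

View pics/w2m.png

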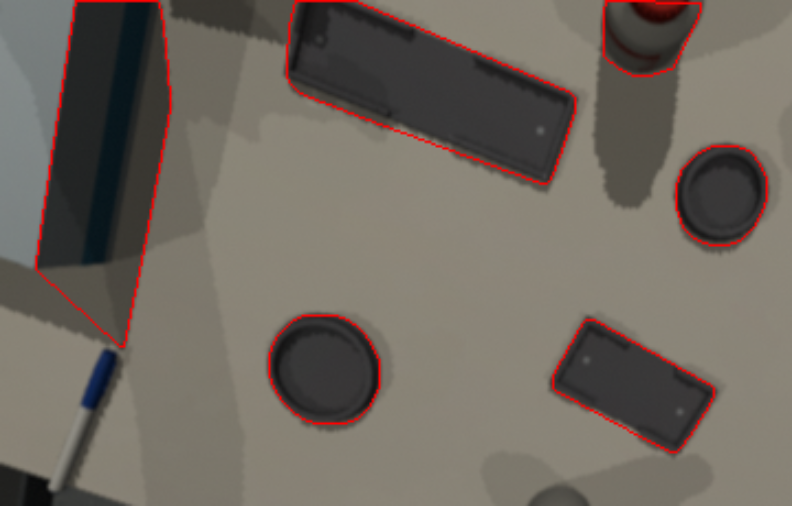

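```bash
python3 - <<'E'
from h import *
a=cam("side");b=cam("scene");k=.64
def tri(p,q):
    d1=ray(a,p[0]*k,p[1]*k);d2=ray(b,q[0]*k,q[1]*k);A=np.c_[d1,-d2];t=np.linalg.lstsq(A,np.array(b['xyz'])-a['xyz'],rcond=None)[0]
    x=a['xyz']+d1*t[0];y=b['xyz']+d2*t[1];return ((x+y)/2).round(3),np.linalg.norm(x-y).round(3)
print('lamp base',pt(b,398*k,232*k,0.01),pt(a,140*k,350*k,.01));print('shade',tri((148,45),(491,38)),'pole top',tri((75,55),(404,35)))
print('bin front top/btm',pt(a,225*k,280*k,0),pt(b,505*k,262*k,0))
E
```

```text
lamp base [0.74177444 0.33825875 0.01      ] [0.74028319 0.34305352 0.01      ]
shade (array([0.847, 0.181, 0.437]), np.float64(0.013)) pole top (array([0.76 , 0.357, 0.444]), np.float64(0.005))
bin front top/btm [0.83879167 0.07954005 0.        ] [0.8448205  0.07898739 0.        ]
```

Request:
carry_out(
  motion=[
    [[-0.6,-3.6,-1],[0,0,-3],0.8],
    [[-0.8,-5.4,-2],[0,0,-5],0.8],
    [[-0.8,-5.4,-2],[0,0,-5],0.8],
    [[-0.9,-5.4,-3],[0,0,-5],0.8],
    [[-0.9,-5.4,-3],[0,0,-4.5],0.8],
    [[-0.8,-5.4,-3],[0,0,0],0.8],
    [[-0.1,-1,-5],[0,0,0],0.8],
    [[0,0,-5],[0,0,0],0.8],
    [[0,0,-3.4],[0,0,0],0.8],
    [[0,0,0],[0,0,0],0.8],
  ],
)

```text
clock: 4.05
eef_pos: [0.4287, -0.1354, 0.2782]
tool_rot: [1.0, -0.017, -0.004, -0.001]
contact_force: [-0.4, 0.1, 1.0]
finger_gap: 0.799
finger_force: 0.0
```

```bash
cat >> h.py <<'E'
def st():
    s=robot.state();q=s['tool_rot'];print('pos',(s['eef_pos']*100).round(2),'tooly',round(np.degrees(2*np.arctan2(q[1],q[0]))-90,2),'q7',s['q'][6].round(2),'gap',round(s['finger_gap'],3),'F',round(s['finger_force'],1),np.round(s['contact_force'],1),'t',round(s['clock'],2));return s
E
python3 - <<'E'
from h import *
st();c=cam("wrist");cv2.imwrite('pics/w3.png',cv2.resize(c['image'],(800,600),interpolation=cv2.INTER_CUBIC))
E
```

```text
pos [ 42.87 -13.54  27.82] tooly -91.98 q7 -1.46 gap 0.799 F 0.0 [-0.4  0.1  1. ] t 4.05
```

View pics/w3.png

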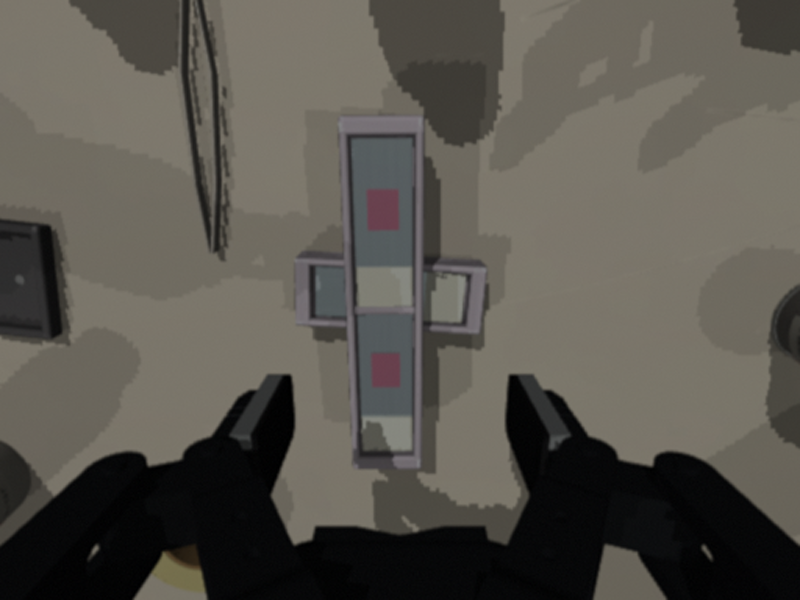

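The wrist view (800x600 px) shows the long carrier with corners (339,118), (424,116), (419,468) and (354,468), centred between the fingers. The short-carrier ends span x=295 to 486.

```bash
python3 - <<'E'
from h import *
c=cam("wrist");P=lambda u,v,z: pt(c,u*.64,v*.64,z)
for n,A,z in(('long',[(339,118),(424,116),(419,467),(354,467)],.04),('short',[(297,256),(486,264),(478,330),(294,321)],.02)):
    A=np.array([P(*q,z) for q in A]);e=(A[0]+A[1]-A[2]-A[3])/2;w=(A[1]+A[2]-A[0]-A[3])/2
    print(n,A.mean(0).round(4),np.linalg.norm(e),np.linalg.norm(w),np.degrees(np.arctan2(e[1],e[0])),np.degrees(np.arctan2(w[1],w[0])))
E
```

```text
long [ 0.434  -0.1284  0.04  ] 0.17046899371945395 0.03462371974031814 -1.7659003905520259 -91.34910456884813
short [ 0.4371 -0.1302  0.02  ] 0.0346888892488153 0.09467522587053398 -6.964089397920448 -94.71668841601176
```

Request:
carry_out(
  motion=[
    [[0.4,0.5,-3],[0,0,0],0.8],
    [[0,0,-3],[0,0,0],0.8],
    [[0,0,-2.4],[0,0,0],0.7],
    [[0,0,0],[0,0,0],0.6],
    [[0,0,0],[0,0,0],0.5],
    [[0,0,0],[0,0,0],0.3],
    [[0,0,0],[0,0,0],0.3],
    [[0,0,0],[0,0,0],0.3],
  ],
  newtons=40,
)

```text
clock: 5.15
eef_pos: [0.4367, -0.1292, 0.1989]
tool_rot: [1.0, -0.016, 0.002, 0.001]
contact_force: [-0.7, 0.6, 8.4]
finger_gap: 0.41
finger_force: 41.5
```

Request:
carry_out(
  motion=[
    [[0,0,1],[0,0,0],0.3],
    [[0,0,1.5],[0,0,0],0.3],
    [[0,0,2],[0,0,0],0.3],
    [[0,0,3],[0,0,0],0.3],
    [[0,0,3],[0,0,0],0.3],
    [[0,0,3],[0,0,0],0.3],
    [[0,0,0],[0,0,0],0.3],
  ],
)

```text
clock: 6.02
eef_pos: [0.4361, -0.1291, 0.3347]
tool_rot: [1.0, -0.016, 0.003, 0.001]
contact_force: [1.1, 0.4, -2.6]
finger_gap: 0.412
finger_force: 40.6
```

```bash
python3 - <<'E'
from h import *
st();c=cam("side");d=cam("wrist")
a=cv2.resize(c['image'][90:240,210:400],(600,474),interpolation=cv2.INTER_CUBIC)
cv2.imwrite('pics/s4.png',np.hstack([cv2.resize(c['image'][100:220,230:390],(400,300)),cv2.resize(d['image'],(400,300))]))
E
```

```text
pos [ 43.61 -12.91  33.47] tooly -91.78 q7 -1.45 gap 0.412 F 40.6 [ 1.1  0.4 -2.6] t 6.03
```

View pics/s4.png

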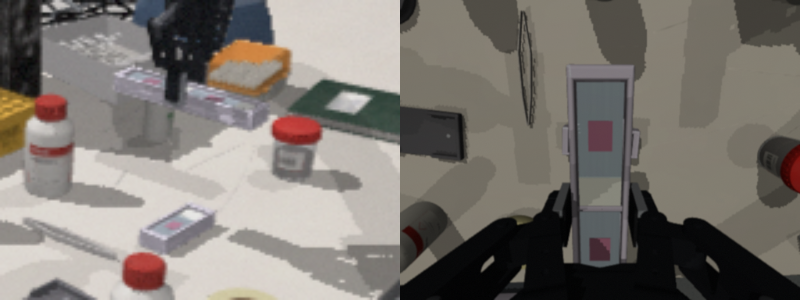

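The view shows the long carrier held level. The short one lies untouched at (178,228) in the left half. I carry on towards the long tray and look at it again on the way.

Request:
carry_out(
  motion=[
    [[0.3,3.5,1],[0,0,0],0.3],
    [[0.3,5.5,1],[0,0,0],0.3],
    [[0.3,6,1],[0,0,0],0.3],
    [[0.3,6,1],[0,0,0],0.3],
    [[0.3,6,1],[0,0,0],0.3],
    [[0.3,6,1],[0,0,0],0.3],
    [[0.3,5.5,0.5],[0,0,0],0.3],
    [[0.3,4,0],[0,0,0],0.3],
    [[0,2.5,0],[0,0,0],0.3],
    [[0,0,0],[0,0,0],0.3],
  ],
)

```text
clock: 7.38
eef_pos: [0.4575, 0.3232, 0.3947]
tool_rot: [1.0, -0.013, -0.002, -0.0]
contact_force: [-0.3, -1.5, -1.9]
finger_gap: 0.41
finger_force: 40.6
```

```bash
python3 - <<'E'
from h import *
st();d=cam("wrist")
cv2.imwrite('pics/w5.png',cv2.resize(d['image'],(800,600),interpolation=cv2.INTER_CUBIC))
E
```

```text
pos [45.75 32.32 39.47] tooly -91.47 q7 -2.45 gap 0.41 F 40.6 [-0.3 -1.5 -1.9] t 7.38
```

View pics/w5.png

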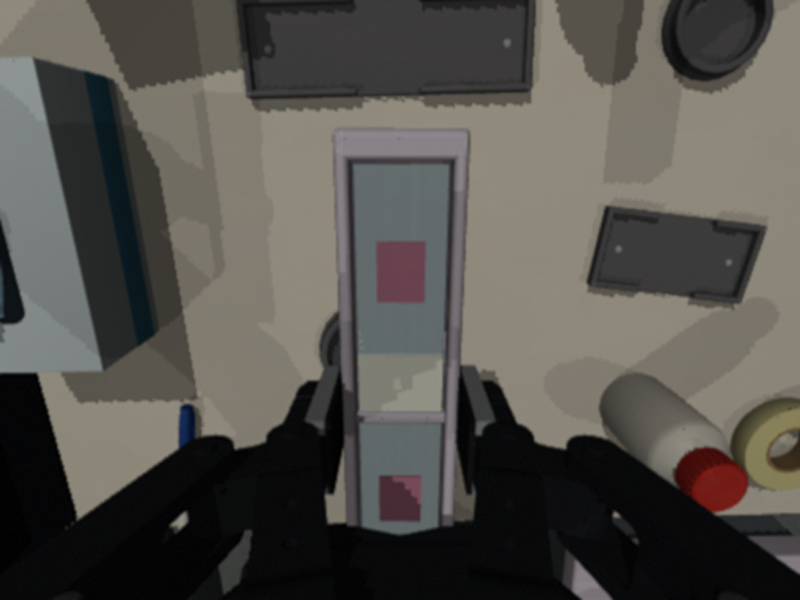

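The wrist view (800x600 px) shows the long tray's lower corners at (247,93) and (530,89), with its floor dots at (268,49) and (507,43). The short tray's corners are (607,208), (765,227), (742,302) and (590,285). The carrier is held square.

```bash
python3 - <<'E'
from h import *
c=cam("wrist");P=lambda u,v,z: pt(c,u*.64,v*.64,z)[:2]
def ang(e):return np.degrees(np.arctan2(e[1],e[0])).round(2)
a,b=P(247,93,.01),P(530,89,.01);print('L edge',a.round(4),b.round(4),((a+b)/2).round(4),np.linalg.norm(a-b),ang(a-b))
a,b=P(268,49,.004),P(507,43,.004);print('L dots',((a+b)/2).round(4),np.linalg.norm(a-b),ang(a-b))
a,b=P(618,249,.004),P(728,263,.004);print('S dots',((a+b)/2).round(4),np.linalg.norm(a-b),ang(a-b))
A=np.array([P(*q,.01) for q in((607,208),(765,227),(742,302),(590,285))]);print('S',A.mean(0),ang(A[0]+A[3]-A[1]-A[2]))
# carrier ends seen: top z ~ eef-0.159
z=robot.state()['eef_pos'][2]-.159;print('carrier far end',P(333,132,z).round(4),P(469,131,z).round(4))
E
```

```text
L edge [0.5763 0.4227] [0.5731 0.2269] [0.5747 0.3248] 0.1958902190302192 89.07
L dots [0.6038 0.3246] 0.16404200697883248 89.62
S dots [0.4509 0.1076] 0.08828792128915298 81.09
S [0.45184071 0.10877909] 81.71
carrier far end [0.5373 0.3356] [0.5366 0.3008]
```

Request:
carry_out(
  motion=[
    [[1,0,0],[0,0,8],0.3],
    [[1.6,0,0],[0,0,10.3],0.3],
    [[1.8,0.1,0],[0,0,10.5],0.3],
    [[1.8,0.1,0],[0,0,10.5],0.3],
    [[1.8,0.1,-1],[0,0,10.5],0.3],
    [[1.8,0.1,-1],[0,0,10.5],0.3],
    [[1.8,0.1,-2],[0,0,10.5],0.3],
    [[1.6,0.1,-3],[0,0,10],0.3],
    [[1.5,0,-3],[0,0,10],0.3],
    [[0,0,0],[0,0,0],0.3],
  ],
)

```text
clock: 8.72
eef_pos: [0.6071, 0.3223, 0.2914]
tool_rot: [0.715, 0.699, -0.005, -0.0]
contact_force: [0.1, -1.5, -1.8]
finger_gap: 0.408
finger_force: 40.7
```

```bash
python3 - <<'E'
from h import *
st()
E
```

```text
pos [60.71 32.23 29.14] tooly -1.32 q7 -0.95 gap 0.408 F 40.7 [ 0.1 -1.5 -1.8] t 8.72
```

Lower to just above the rim and look at the side view.

Request:
carry_out(
  motion=[
    [[-0.1,0.3,-3],[0,0,0.6],0.3],
    [[0,0.3,-3],[0,0,0],0.3],
    [[0,0,-2.8],[0,0,0],0.3],
    [[0,0,0],[0,0,0],0.3],
  ],
)

```text
clock: 9.22
eef_pos: [0.6041, 0.3312, 0.2068]
tool_rot: [0.71, 0.704, -0.003, 0.0]
contact_force: [-0.4, -0.7, -2.2]
finger_gap: 0.413
finger_force: 40.7
```

```bash
python3 - <<'E'
from h import *
st();c=cam("wrist");d=cam("scene")
cv2.imwrite('pics/w6.png',np.hstack([cv2.resize(c['image'],(400,300),interpolation=cv2.INTER_AREA),cv2.resize(d['image'][130:205,170:270],(400,300),interpolation=cv2.INTER_CUBIC)]))
E
```

```text
pos [60.41 33.12 20.68] tooly -0.51 q7 -1.0 gap 0.413 F 40.7 [-0.4 -0.7 -2.2] t 9.22
```

View pics/w6.png

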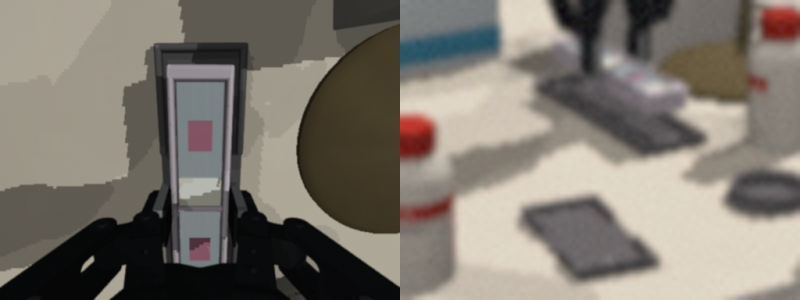

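The left half shows the carrier's far end at (167..235, 65) inside the tray's far end at (154..248, 43), a 400x300 view. I check the margins numerically.

```bash
python3 - <<'E'
from h import *
c=cam("wrist");P=lambda u,v,z: pt(c,u*1.28,v*1.28,z)[:2].round(4)
print('carrier',P(167,66,.048),P(235,66,.048),'nest',P(154,44,.01),P(248,43,.01),'side mid nest L/R',P(156,140,.01),P(245,140,.01),'carr L/R',P(170,140,.048),P(232,140,.048))
E
```

```text
carrier [0.5879 0.4135] [0.6237 0.4131] nest [0.575  0.4293] [0.6372 0.4294] side mid nest L/R [0.5722 0.3639] [0.6383 0.3633] carr L/R [0.5876 0.3734] [0.6233 0.373 ]
```

Request:
carry_out(
  motion=[
    [[0,0.2,-0.8],[0,0,0],0.3],
    [[0,0,-0.8],[0,0,0],0.3],
    [[0,0,-0.7],[0,0,0],0.3],
    [[0,0,0],[0,0,0],0.3],
  ],
)

```text
clock: 9.88
eef_pos: [0.6047, 0.3346, 0.1844]
tool_rot: [0.709, 0.705, -0.001, -0.0]
contact_force: [0.3, -0.6, -1.8]
finger_gap: 0.41
finger_force: 40.7
```

Request:
carry_out(
  motion=[
    [[0,-0.1,-0.2],[0,0,0],0.3],
    [[0,0,-0.1],[0,0,0],0.3],
    [[0,0,0],[0,0,0],0.3],
  ],
)

```text
clock: 10.25
eef_pos: [0.6052, 0.3341, 0.1831]
tool_rot: [0.709, 0.705, 0.0, 0.0]
contact_force: [-1.1, -0.9, -0.7]
finger_gap: 0.407
finger_force: 40.9
```

Touching. Release, rise a little and check.

Request:
carry_out(
  motion=[
    [[0,0,-0.1],[0,0,0],0.45],
    [[0,0,0],[0,0,0],0.55],
    [[0,0,0],[0,0,0],0.6],
    [[0,0,1],[0,0,0],0.6],
    [[0,0,3],[0,0,0],0.6],
    [[0,0,5],[0,0,0],0.6],
    [[0,0,6],[0,0,0],0.6],
    [[0,0,6],[0,0,0],0.6],
    [[0,0,0],[0,0,0],0.6],
  ],
)

```text
clock: 11.38
eef_pos: [0.6058, 0.3365, 0.4005]
tool_rot: [0.709, 0.705, 0.007, 0.001]
contact_force: [1.0, 0.1, 0.3]
finger_gap: 0.604
finger_force: 0.0
```

```bash
python3 - <<'E'
from h import *
st();c=cam("wrist")
cv2.imwrite('pics/w7.png',c['image'])
E
```

```text
pos [60.58 33.65 40.05] tooly -0.35 q7 -0.9 gap 0.604 F 0.0 [1.  0.1 0.3] t 11.38
```

View pics/w7.png

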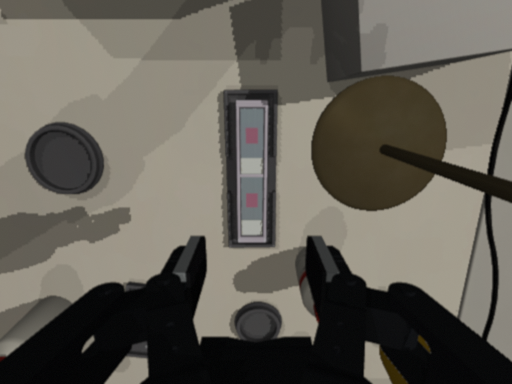

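The long carrier lies flat in its tray: carrier rows 100–243 inside tray rows 90–247, centred in columns. Next is the short carrier.

Request:
carry_out(
  motion=[
    [[-1.6,-4,0],[0,0,0],0.8],
    [[-2,-5.5,0],[0,0,0],0.8],
    [[-2,-5.5,0],[0,0,0],0.8],
    [[-2,-5.5,0],[0,0,-2],0.8],
    [[-2,-5.5,0],[0,0,-2],0.8],
    [[-2,-5.5,0],[0,0,0],0.8],
    [[-2,-5.5,0],[0,0,0],0.8],
    [[-2,-5.5,-2],[0,0,0],0.8],
    [[-1.6,-4.3,-4],[0,0,0],0.8],
    [[0,0,-4],[0,0,0],0.8],
  ],
)

```text
clock: 12.68
eef_pos: [0.4303, -0.1388, 0.2894]
tool_rot: [0.737, 0.676, -0.002, -0.0]
contact_force: [0.4, 0.9, -0.1]
finger_gap: 0.795
finger_force: 0.0
```

Request:
carry_out(
  motion=[
    [[0,0,0],[0,0,0],0.8],
  ],
)

```text
clock: 12.8
eef_pos: [0.43, -0.134, 0.288]
tool_rot: [0.734, 0.679, -0.002, -0.005]
contact_force: [0.3, 0.9, 0.1]
finger_gap: 0.801
finger_force: 0.0
```

```bash
python3 - <<'E'
from h import *
st();c=cam("wrist")
cv2.imwrite('pics/w8.png',cv2.resize(c['image'],(800,600),interpolation=cv2.INTER_CUBIC))
E
```

```text
pos [ 43.  -13.4  28.8] tooly -4.42 q7 -0.09 gap 0.801 F 0.0 [0.3 0.9 0.1] t 12.8
```

View pics/w8.png

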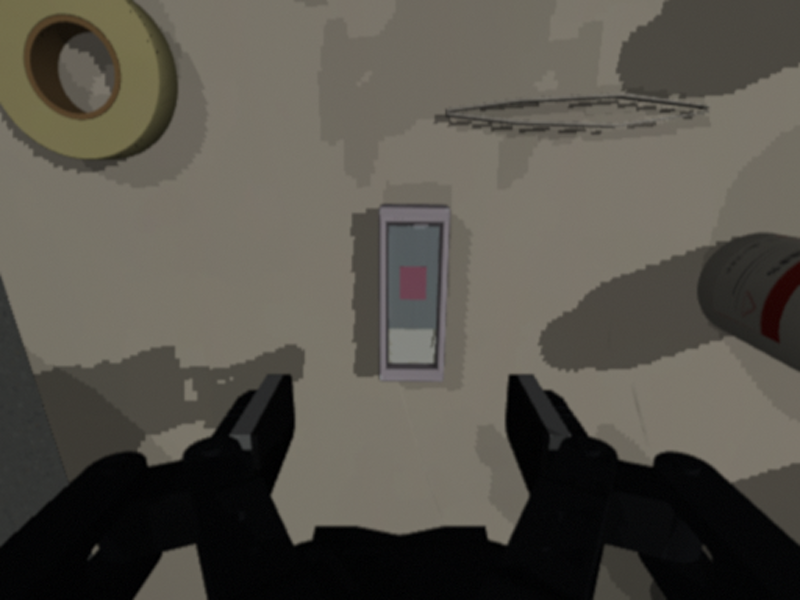

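The wrist view (800x600 px) shows the short carrier with top corners (380,208), (449,207), (443,380) and (380,380).

```bash
python3 - <<'E'
from h import *
c=cam("wrist");P=lambda u,v,z: pt(c,u*.64,v*.64,z)
A=np.array([P(*q,.02) for q in((380,209),(449,208),(443,380),(380,380))]);e=(A[0]+A[1]-A[2]-A[3])/2;w=(A[1]+A[2]-A[0]-A[3])/2
print(A.mean(0).round(4),np.linalg.norm(e),np.linalg.norm(w),np.degrees(np.arctan2(e[1],e[0])),np.degrees(np.arctan2(w[1],w[0])));st()
E
```

```text
[ 0.4366 -0.1305  0.02  ] 0.09469361333949186 0.03497588946069778 85.12419757285701 -3.8995269941120956
pos [ 43.31 -13.31  29.17] tooly -4.27 q7 -0.09 gap 0.799 F 0.0 [1.1 0.1 0. ] t 12.9
```

Request:
carry_out(
  motion=[
    [[0.4,0.3,-4],[0,0,0],0.8],
    [[0,0,-4],[0,0,0],0.8],
    [[0,0,-3.2],[0,0,0],0.7],
    [[0,0,0],[0,0,0],0.6],
    [[0,0,0],[0,0,0],0.45],
    [[0,0,0],[0,0,0],0.3],
    [[0,0,0],[0,0,0],0.3],
    [[0,0,0],[0,0,0],0.3],
  ],
  newtons=40,
)

```text
clock: 13.9
eef_pos: [0.4385, -0.1308, 0.1818]
tool_rot: [0.733, 0.68, 0.001, 0.002]
contact_force: [-1.5, 1.0, 7.6]
finger_gap: 0.41
finger_force: 41.2
```

Request:
carry_out(
  motion=[
    [[0,0,1],[0,0,0],0.3],
    [[0,0.5,3],[0,0,0],0.3],
    [[0,2.5,4],[0,0,0],0.3],
    [[0.2,4,4],[0,0,-1.5],0.3],
    [[0.3,5,0],[0,0,-1.5],0.3],
    [[0.3,5,0],[0,0,-1],0.3],
    [[0.3,4,0],[0,0,0],0.3],
    [[0.2,2.5,0],[0,0,0],0.3],
    [[0,0,0],[0,0,0],0.3],
    [[0,0,0],[0,0,0],0.3],
  ],
)

```text
clock: 15.15
eef_pos: [0.4499, 0.1031, 0.2997]
tool_rot: [0.757, 0.653, -0.001, 0.0]
contact_force: [-0.0, -0.3, -1.7]
finger_gap: 0.406
finger_force: 40.4
```

```bash
python3 - <<'E'
from h import *
st();c=cam("wrist")
cv2.imwrite('pics/w9.png',cv2.resize(c['image'],(800,600),interpolation=cv2.INTER_CUBIC))
E
```

```text
pos [44.99 10.31 29.97] tooly -8.41 q7 -0.73 gap 0.406 F 40.4 [-0.  -0.3 -1.7] t 15.15
```

View pics/w9.png

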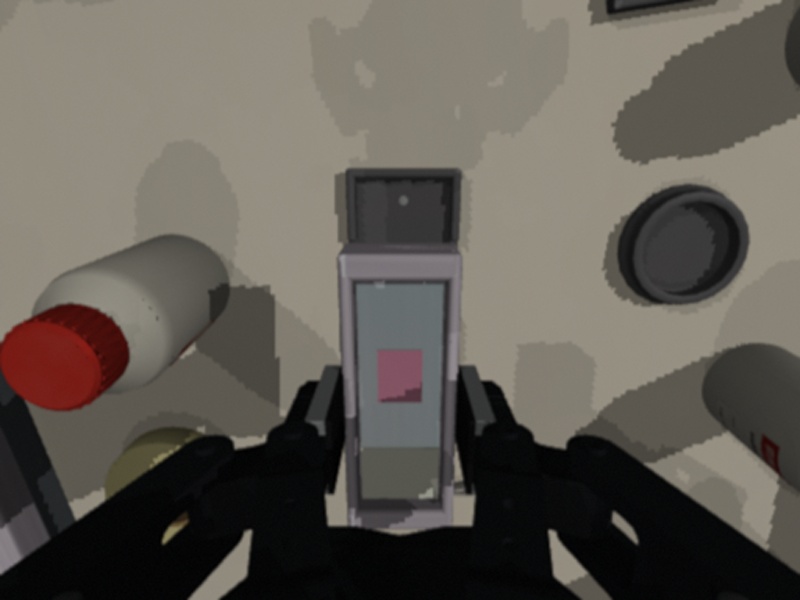

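The wrist view (800x600 px) shows the tray's far end at (348..461,170) and the carrier's far end at (341..461,255).

```bash
python3 - <<'E'
from h import *
s=st();c=cam("wrist");P=lambda u,v,z: pt(c,u*.64,v*.64,z)[:2]
a,b=P(348,170,.01),P(461,170,.01);e,f=P(341,255,.138),P(461,255,.138)
d=np.array([np.cos(np.radians(81.5)),np.sin(np.radians(81.5))])
print((a+b)/2,'nest ctr',(a+b)/2-d*.061,np.linalg.norm(a-b),(e+f)/2,'carr ctr',(e+f)/2-d*.048,np.linalg.norm(e-f))
E
```

```text
pos [45.   10.27 29.96] tooly -8.48 q7 -0.73 gap 0.408 F 40.4 [-0.5 -0.4 -1.3] t 15.2
[0.46134749 0.16933952] nest ctr [0.45233111 0.10900955] 0.05992965935164584 [0.45618841 0.14961661] carr ctr [0.44909355 0.10214385] 0.03383824756182556
```

Request:
carry_out(
  motion=[
    [[0.2,0.3,-3],[0,0,0],0.3],
    [[0,0.3,-4],[0,0,0],0.3],
    [[0,0,-3],[0,0,0],0.3],
    [[0,0,-1.2],[0,0,0],0.3],
    [[0,0,0],[0,0,0],0.3],
    [[0,0,0],[0,0,0],0.3],
  ],
)

```text
clock: 16.0
eef_pos: [0.4529, 0.1099, 0.1885]
tool_rot: [0.757, 0.653, 0.001, 0.001]
contact_force: [0.3, -0.4, -1.6]
finger_gap: 0.406
finger_force: 40.7
```

Request:
carry_out(
  motion=[
    [[0,-0.1,-0.2],[0,0,0],0.3],
    [[0,0,-0.2],[0,0,0],0.3],
    [[0,0,0],[0,0,0],0.3],
  ],
)

```text
clock: 16.38
eef_pos: [0.4529, 0.1093, 0.1857]
tool_rot: [0.757, 0.653, -0.0, 0.001]
contact_force: [-3.7, -1.8, 15.0]
finger_gap: 0.411
finger_force: 42.5
```

Request:
carry_out(
  motion=[
    [[0,0,0.1],[0,0,0],0.45],
    [[0,0,0],[0,0,0],0.55],
    [[0,0,0],[0,0,0],0.6],
    [[0,0,2],[0,0,0],0.6],
    [[0,0,5],[0,0,0],0.6],
    [[0,0,6],[0,0,0],0.6],
    [[0,0,4],[0,0,0],0.6],
    [[0,0,0],[0,0,0],0.6],
  ],
)

```text
clock: 17.38
eef_pos: [0.4536, 0.1099, 0.3579]
tool_rot: [0.757, 0.653, 0.003, 0.003]
contact_force: [0.6, -0.5, -0.3]
finger_gap: 0.595
finger_force: 0.0
```

```bash
python3 - <<'E'
from h import *
st();c=cam("wrist")
cv2.imwrite('pics/w10.png',c['image'])
E
```

```text
pos [45.36 10.99 35.79] tooly -8.39 q7 -0.66 gap 0.595 F 0.0 [ 0.6 -0.5 -0.3] t 17.38
```

View pics/w10.png

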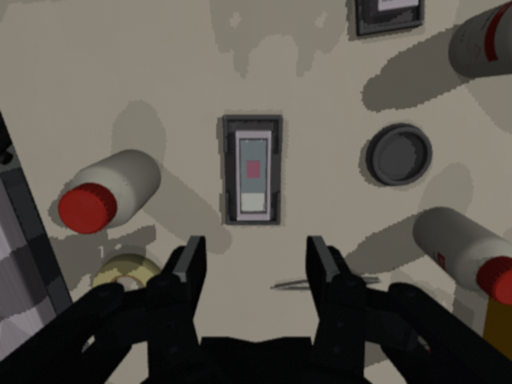

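The short carrier sits inside its tray: rows 130–219 against tray rows 115–223. I put numbers on the offset and re-measure the narrow stand.

```bash
python3 - <<'E'
from h import *
c=cam("wrist");P=lambda u,v,z: pt(c,u,v,z)[:2]
print('carr',np.mean([P(236,130.5,.024),P(271,130.5,.024),P(236.5,219,.024),P(270.5,219,.024)],0),'nest',np.mean([P(223.5,115.5,.01),P(282,115.5,.01),P(223.5,223,.01),P(280,223,.01)],0))
print(np.linalg.norm(P(253,115.5,.01)-P(253,223,.01)),np.linalg.norm(P(253,130.5,.024)-P(253,219,.024)))
b=c['image'].astype(int);m=((b.max(2)<95)&((b.max(2)-b.min(2))<25)).astype(np.uint8);m[:,:340]=0;m[:110]=0;m[200:]=0;m[:,440:]=0
m=cv2.morphologyEx(m,cv2.MORPH_OPEN,np.ones((3,3),np.uint8));k,l,s,ce=cv2.connectedComponentsWithStats(m);i=1+np.argmax(s[1:,4]);print(s[i])
cn=max(cv2.findContours((l==i).astype(np.uint8),0,1)[0],key=len);W=np.array([P(*p[0],.007) for p in cn],np.float32)*1000
print(cv2.minEnclosingCircle(W),cv2.fitEllipse(W))
E
```

```text
carr [0.45018185 0.10933283] nest [0.44902753 0.11116396]
0.11762671317653027 0.09345671628001061
[ 362  122   74   64 3688]
((605.9823608398438, 103.4641342163086), 39.168968200683594) ((606.6851806640625, 105.05233764648438), (68.10098266601562, 77.29253387451172), 91.24085998535156)
```

Request:
carry_out(
  motion=[
    [[1,-3.7,0],[0,0,0],0.8],
    [[1.6,-5.4,0],[0,0,0],0.8],
    [[1.6,-5.4,0],[0,0,0],0.8],
    [[1.6,-5.4,0],[0,0,0],0.8],
    [[1.6,-5.4,0],[0,0,0],0.8],
    [[1.6,-5.4,0],[0,0,0],0.8],
    [[1.6,-5.4,0],[0,0,0],0.8],
    [[1.6,-5.4,-1],[0,0,0],0.8],
    [[1.6,-5.4,-1],[0,0,0],0.8],
    [[0.4,-0.5,-1],[0,0,0],0.8],
  ],
)

```text
clock: 18.73
eef_pos: [0.5922, -0.3715, 0.3198]
tool_rot: [0.76, 0.65, -0.002, -0.002]
contact_force: [-0.2, -0.2, -0.5]
finger_gap: 0.806
finger_force: 0.0
```

Request:
carry_out(
  motion=[
    [[0,0,0],[0,0,0],0.8],
    [[0,0,0],[0,0,0],0.8],
  ],
)

```text
clock: 18.98
eef_pos: [0.5944, -0.3621, 0.3238]
tool_rot: [0.756, 0.655, 0.0, -0.001]
contact_force: [0.1, -0.4, -0.2]
finger_gap: 0.797
finger_force: 0.0
```

```bash
python3 - <<'E'
from h import *
st();c=cam("wrist",'w11.png')
H,s,v=cv2.split(cv2.cvtColor(c['image'],cv2.COLOR_BGR2HSV))
m=((H>45)&(H<85)&(s>90)&(v>40)).astype(np.uint8);k,l,S,ce=cv2.connectedComponentsWithStats(m)
for i in range(1,k):
    if S[i,4]>100:
        cn=max(cv2.findContours((l==i).astype(np.uint8),0,1)[0],key=len)
        W=np.array([pt(c,*p[0],.072)[:2] for p in cn],np.float32)*1000
        print(S[i],ce[i],cv2.minEnclosingCircle(W),pt(c,*ce[i],.070))
E
```

```text
pos [ 59.44 -36.21  32.38] tooly -8.15 q7 0.04 gap 0.797 F 0.0 [ 0.1 -0.4 -0.2] t 18.98
[248 180  31  31 694] [262.4740634  195.74063401] ((599.1567993164062, -357.0030517578125), 12.57154369354248) [ 0.59859823 -0.35836119  0.07      ]
```

Request:
carry_out(
  motion=[
    [[0.4,0.4,-3.9],[0,0,0],0.8],
    [[0,0,-4],[0,0,0],0.8],
    [[0,0,-3],[0,0,0],0.8],
    [[0,0,-2],[0,0,0],0.8],
    [[0,0,0],[0,0,0],0.65],
    [[0,0,0],[0,0,0],0.55],
    [[0,0,0],[0,0,0],0.35],
    [[0,0,0],[0,0,0],0.35],
    [[0,0,0],[0,0,0],0.35],
  ],
  newtons=25,
)

```text
clock: 20.15
eef_pos: [0.5992, -0.3613, 0.198]
tool_rot: [0.757, 0.654, 0.001, 0.002]
contact_force: [0.3, 0.2, 6.1]
finger_gap: 0.425
finger_force: 25.6
```

Request:
carry_out(
  motion=[
    [[0,0,1.5],[0,0,0],0.35],
    [[0,0,4],[0,0,0],0.35],
    [[0,0,5],[0,0,0],0.35],
    [[0,2,5],[0,0,0],0.35],
    [[0,5,0],[0,0,0],0.35],
    [[0.2,5.6,0],[0,0,0],0.35],
    [[0.2,5.6,0],[0,0,0],0.35],
    [[0.2,5.6,0],[0,0,0],0.35],
    [[0.2,5.6,0],[0,0,0],0.35],
    [[0.1,5.6,0],[0,0,0],0.35],
  ],
)

```text
clock: 21.4
eef_pos: [0.6065, -0.0093, 0.3509]
tool_rot: [0.757, 0.654, -0.0, 0.0]
contact_force: [0.7, -0.5, 0.2]
finger_gap: 0.424
finger_force: 25.2
```

Request:
carry_out(
  motion=[
    [[0,5.6,0],[0,0,0],0.35],
    [[0,4,0],[0,0,0],0.35],
    [[0,2,0],[0,0,0],0.35],
    [[0,0,-4],[0,0,0],0.35],
    [[0,0,0],[0,0,0],0.35],
    [[0,0,0],[0,0,0],0.35],
  ],
)

```text
clock: 22.15
eef_pos: [0.6077, 0.1035, 0.3111]
tool_rot: [0.758, 0.653, -0.0, 0.0]
contact_force: [0.0, -0.4, 0.4]
finger_gap: 0.426
finger_force: 25.3
```

```bash
python3 - <<'E'
from h import *
s=st();c=cam("wrist",'w12.png')
H,s_,v=cv2.split(cv2.cvtColor(c['image'],cv2.COLOR_BGR2HSV));z=s['eef_pos'][2]-.198+.072
m=((H>45)&(H<85)&(s_>90)&(v>40)).astype(np.uint8);k,l,S,ce=cv2.connectedComponentsWithStats(m)
for i in range(1,k):
    if S[i,4]>100:
        cn=max(cv2.findContours((l==i).astype(np.uint8),0,1)[0],key=len)
        W=np.array([pt(c,*p[0],z)[:2] for p in cn],np.float32)*1000
        print(S[i],cv2.minEnclosingCircle(W))
cv2.imwrite('pics/w12b.png',c['image'])
E
```

```text
pos [60.77 10.35 31.11] tooly -8.51 q7 -0.73 gap 0.426 F 25.3 [ 0.  -0.4  0.4] t 22.15
[ 222  256   62   67 2918] ((606.3662109375, 111.0450668334961), 14.116903305053711)
```

View pics/w12b.png

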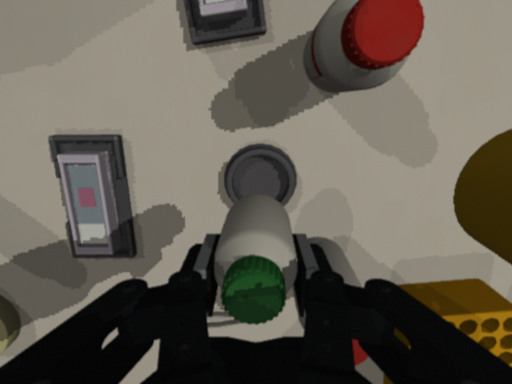

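The wrist view shows the small bottle held upright (cap at 254,290) with the narrow stand at (260,180) just ahead. That was one view over my limit of 14, so I work from numbers only from here.

```bash
python3 - <<'E'
from h import *
c=cam("wrist");P=lambda u,v,z: pt(c,u,v,z)[:2]*1000
b=c['image'].astype(int);m=((b.max(2)<95)&((b.max(2)-b.min(2))<25)).astype(np.uint8);m[:,:215]=0;m[:135]=0;m[195:]=0;m[:,305:]=0
m=cv2.morphologyEx(m,cv2.MORPH_OPEN,np.ones((3,3),np.uint8));k,l,s,ce=cv2.connectedComponentsWithStats(m);i=1+np.argmax(s[1:,4]);print(s[i])
cn=max(cv2.findContours((l==i).astype(np.uint8),0,1)[0],key=len)[:,0];cn=cn[(cn[:,1]<182)]
W=np.array([P(*p,.008) for p in cn])
A=np.c_[2*W,np.ones(len(W))];x=np.linalg.lstsq(A,(W**2).sum(1),rcond=None)[0];print(x[:2],np.sqrt(x[2]+x[0]**2+x[1]**2))
print(P(225,180,.008),P(297,180,.008),P(260,144,.008))
E
```

```text
[ 222  144   74   51 3132]
[610.214032   105.91467166] 34.34489122472257
[579.23322583 111.82142263] [645.91332161 101.76265947] [616.49956711 140.15109836]
```

Request:
carry_out(
  motion=[
    [[0.15,-0.3,-3],[0,0,0],0.35],
    [[0,0,-4],[0,0,0],0.35],
    [[0,0,-2.5],[0,0,0],0.35],
    [[0,0,-1.1],[0,0,0],0.35],
    [[0,0,0],[0,0,0],0.35],
    [[0,0,0],[0,0,0],0.35],
  ],
)

```text
clock: 23.0
eef_pos: [0.6094, 0.1026, 0.2062]
tool_rot: [0.757, 0.654, 0.001, 0.001]
contact_force: [0.8, 0.0, -0.9]
finger_gap: 0.426
finger_force: 25.3
```

Request:
carry_out(
  motion=[
    [[0,-0.1,-0.2],[0,0,0],0.35],
    [[0,0,-0.2],[0,0,0],0.35],
    [[0,0,0],[0,0,0],0.35],
  ],
)

```text
clock: 23.38
eef_pos: [0.6091, 0.1011, 0.2019]
tool_rot: [0.757, 0.654, 0.0, 0.001]
contact_force: [-1.9, -0.7, 6.0]
finger_gap: 0.426
finger_force: 25.9
```

Request:
carry_out(
  motion=[
    [[0,0,0.1],[0,0,0],0.5],
    [[0,0,0],[0,0,0],0.6],
    [[0,0,0],[0,0,0],0.65],
    [[0,0,3],[0,0,0],0.65],
    [[0,0,5],[0,0,0],0.65],
    [[0,0,6],[0,0,0],1],
    [[0,-2.5,5],[0,0,0],1],
    [[0,-5.5,0],[0,0,0],1],
    [[0,-5.5,0],[0,0,0],1],
    [[0,-5.5,0],[0,0,0],1],
  ],
)

```text
clock: 24.62
eef_pos: [0.6083, -0.0905, 0.3918]
tool_rot: [0.757, 0.654, 0.0, 0.0]
contact_force: [0.7, -0.3, -0.6]
finger_gap: 1.001
finger_force: 0.0
```

Request:
carry_out(
  motion=[
    [[0,-4,0],[0,0,0],1],
    [[0.3,-2,0],[0,0,0],1],
    [[0,0,0],[0,0,0],1],
    [[0,0,0],[0,0,0],1],
  ],
)

```text
clock: 25.12
eef_pos: [0.6118, -0.1457, 0.3918]
tool_rot: [0.755, 0.655, 0.001, -0.001]
contact_force: [-0.1, 1.1, 0.6]
finger_gap: 1.0
finger_force: 0.0
```

```bash
cat > cap.py <<'E'
from h import *
def caps(c,col,z,amin=100):
    H,s,v=cv2.split(cv2.cvtColor(c['image'],cv2.COLOR_BGR2HSV))
    m={'red':((H<7)|(H>173))&(s>130)&(v>60),'green':(H>45)&(H<85)&(s>90)&(v>40),'yel':(H>18)&(H<32)&(s>150)&(v>50)}[col].astype(np.uint8)
    k,l,S,ce=cv2.connectedComponentsWithStats(m)
    for i in range(1,k):
        if S[i,4]>amin:
            cn=max(cv2.findContours((l==i).astype(np.uint8),0,1)[0],key=len)[:,0]
            W=np.array([pt(c,*p,z)[:2] for p in cn],np.float32)*1000
            if col=='yel':
                print('yel',S[i],W[np.argmin(W[:,0])],W[np.argmin(W[:,1])],W[np.argmax(W[:,1])],'nearest',W[np.argmin(np.hypot(*(W-[614,-140]).T))]);continue
            (o,r)=cv2.minEnclosingCircle(W);print(col,S[i],np.round(o,1),round(r,1))
E
python3 - <<'E'
from cap import *
st();c=cam("wrist",'w13.png');caps(c,'red',.115);caps(c,'yel',.05)
d=cam('side');caps(d,'green',.068,10)
E
```

```text
pos [ 61.18 -14.57  39.18] tooly -8.13 q7 -0.25 gap 1.0 F 0.0 [-0.1  1.1  0.6] t 25.12
red [272   0  35  11 208] [654.7  -6.4] 12.2
red [ 242  160   43   44 1425] [ 618.4 -137.1] 18.9
yel [  348    29   128   225 19362] [ 704.0447 -222.9187] [ 806.9443  -261.53632] [740.74457 -30.55348] nearest [ 708.30695 -145.46606]
green [  2 161   5   8  23] [1092.5  345.7] 27.4
green [193 180   8   7  49] [608.1 102. ] 18.9
```

Request:
carry_out(
  motion=[
    [[0.6,0.8,-3.6],[0,0,0],1],
    [[0,0,-4],[0,0,0],1],
    [[0,0,0],[0,0,0],1],
    [[0,0,0],[0,0,0],1],
  ],
)

```text
clock: 25.72
eef_pos: [0.6183, -0.1398, 0.3171]
tool_rot: [0.756, 0.654, 0.001, 0.001]
contact_force: [1.1, 0.3, 0.1]
finger_gap: 1.005
finger_force: 0.0
```

```bash
python3 - <<'E'
from cap import *
st();c=cam("wrist",'w14.png');caps(c,'red',.115)
E
```

```text
pos [ 61.83 -13.98  31.71] tooly -8.28 q7 -0.32 gap 1.005 F 0.0 [1.1 0.3 0.1] t 25.73
red [ 227  189   59   61 2673] [ 618.4 -135.4] 19.9
```

Request:
carry_out(
  motion=[
    [[0,0.3,-3],[0,0,0],1],
    [[0,0,-3],[0,0,0],1],
    [[0,0,-3],[0,0,0],1],
    [[0,0,0],[0,0,0],0.85],
    [[0,0,0],[0,0,0],0.7],
    [[0,0,0],[0,0,0],0.6],
    [[0,0,0],[0,0,0],0.6],
    [[0,0,0],[0,0,0],0.6],
  ],
  newtons=40,
)

```text
clock: 26.78
eef_pos: [0.6194, -0.138, 0.2287]
tool_rot: [0.757, 0.654, 0.002, 0.002]
contact_force: [0.7, 0.1, 5.9]
finger_gap: 0.657
finger_force: 43.2
```

Request:
carry_out(
  motion=[
    [[0,0,1.5],[0,0,0],0.6],
    [[0,0,4],[0,0,0],0.6],
    [[0,0,5],[0,0,0],0.6],
    [[-1,2,4],[0,0,0],0.6],
    [[-2,4,0],[0,0,0],0.6],
    [[-2.5,5,0],[0,0,0],0.6],
    [[-2.5,5,0],[0,0,0],0.6],
    [[-2.5,5,0],[0,0,0],0.6],
    [[-2.5,5,0],[0,0,0],0.6],
    [[-2.5,5,0],[0,0,0],0.6],
  ],
)

```text
clock: 28.02
eef_pos: [0.4606, 0.1734, 0.3706]
tool_rot: [0.757, 0.654, -0.001, 0.0]
contact_force: [0.1, 1.4, -2.1]
finger_gap: 0.652
finger_force: 43.3
```

Request:
carry_out(
  motion=[
    [[-2.5,5,0],[0,0,0],0.6],
    [[-2.5,5,0],[0,0,0],0.6],
    [[-2,4,0],[0,0,0],0.6],
    [[-1,2,0],[0,0,0],0.6],
    [[0,0,0],[0,0,0],0.6],
    [[0,0,0],[0,0,0],0.6],
  ],
)

```text
clock: 28.78
eef_pos: [0.3831, 0.3306, 0.3703]
tool_rot: [0.757, 0.653, -0.001, 0.001]
contact_force: [0.8, -0.0, -1.8]
finger_gap: 0.653
finger_force: 43.4
```

```bash
python3 - <<'E'
from cap import *
s=st();c=cam("wrist",'w15.png');caps(c,'red',s['eef_pos'][2]-.2287+.115)
b=c['image'].astype(int);m=((b.max(2)<95)&((b.max(2)-b.min(2))<25)).astype(np.uint8);m[240:]=0
m=cv2.morphologyEx(m,cv2.MORPH_OPEN,np.ones((3,3),np.uint8));k,l,S,ce=cv2.connectedComponentsWithStats(m)
for i in range(1,k):
    if S[i,4]>400:print(S[i],(pt(c,*ce[i],.008)*1000).round())
print(proj(c,[.3765,.3465,.014]))
E
```

```text
pos [38.31 33.06 37.03] tooly -8.45 q7 -1.2 gap 0.653 F 43.4 [ 0.8 -0.  -1.8] t 28.77
red [239 199  28   9 120] [387.6 375.4] 4.1
red [ 205  257   95   80 4423] [383.9 341.3] 17.3
red [233 332  38   9 185] [380.2 329. ] 6.2
[    0     0   176   240 22264] [168. 398.   8.]
[441   0  71  18 739] [613. 460.   8.]
[ 421   34   74  195 5808] [587. 350.   8.]
[ 204  114   95  100 6036] [377. 342.   8.]
[203 206  62  34 695] [343. 276.   8.]
[248.72621022 157.42459178]
```

```bash
python3 - <<'E'
from cap import *
c=cam("wrist")
b=c['image'].astype(int);m=((b.max(2)<95)&((b.max(2)-b.min(2))<25)).astype(np.uint8);m[240:]=0
m=cv2.morphologyEx(m,cv2.MORPH_OPEN,np.ones((3,3),np.uint8));k,l,S,ce=cv2.connectedComponentsWithStats(m)
i=[i for i in range(1,k) if abs(S[i,0]-204)<5 and S[i,4]>4000][0]
cn=max(cv2.findContours((l==i).astype(np.uint8),0,1)[0],key=len)[:,0]
for lim in(155,170,185):
  W=np.array([pt(c,*p,.008)[:2] for p in cn if p[1]<lim])*1000
  x=np.linalg.lstsq(np.c_[2*W,np.ones(len(W))],(W**2).sum(1),rcond=None)[0];print(x[:2],np.sqrt(x[2]+x[0]**2+x[1]**2))
E
```

```text
[375.26029576 346.69024426] 45.336865253868524
[374.89041691 347.06512839] 45.15620457850639
[375.31333107 347.22083928] 44.97977205171469
```

Request:
carry_out(
  motion=[
    [[-0.4,0.7,-2],[0,0,0],0.6],
    [[-0.4,0.7,-4],[0,0,0],0.6],
    [[0,0,-4],[0,0,0],0.6],
    [[0,0,-2],[0,0,0],0.6],
    [[0,0,0],[0,0,0],0.6],
    [[0,0,0],[0,0,0],0.6],
  ],
)

```text
clock: 29.62
eef_pos: [0.3755, 0.3466, 0.252]
tool_rot: [0.757, 0.653, 0.001, -0.0]
contact_force: [0.8, 0.7, -1.9]
finger_gap: 0.652
finger_force: 43.4
```

```bash
python3 - <<'E'
from cap import *
s=st();z=s['eef_pos'][2]-.2287
d=cam('side');caps(d,'red',z+.106,60);d=cam('scene');caps(d,'red',z+.106,40)
E
```

```text
pos [37.55 34.66 25.2 ] tooly -8.42 q7 -1.4 gap 0.652 F 43.4 [ 0.8  0.7 -1.9] t 29.62
red [268  52  30  17 366] [ 1099.9 -1052.3] 177.8
red [ 58  81  33  19 514] [1388.6  -98.3] 126.0
red [339 147  19  11 173] [ 334.1 -201.6] 37.9
red [138 170  15  12 156] [645.4 239.2] 32.5
red [280 201  16  15 198] [301.5 164.3] 30.3
red [193 227  14  17 167] [372.5 352.6] 29.9
red [360  74  11   8  54] [1772.7  743.6] 129.0
red [152 128  11   8  69] [376.6 344. ] 39.8
red [261 132   9   8  63] [641.3 137.6] 37.4
red [290 150  11   9  85] [608.9 -40.3] 33.3
red [165 159  13  10 113] [298.5  65.8] 34.6
red [302 245  30  22 538] [ 333.2 -441.8] 31.7
```

Request:
carry_out(
  motion=[
    [[0,0,-0.8],[0,0,0],0.6],
    [[0,0,-0.8],[0,0,0],0.6],
    [[0,0,-0.2],[0,0,0],0.6],
    [[0,0,-0.2],[0,0,0],0.6],
    [[0,0,0],[0,0,0],0.6],
  ],
)

```text
clock: 30.35
eef_pos: [0.3744, 0.3469, 0.2327]
tool_rot: [0.757, 0.654, -0.001, 0.001]
contact_force: [-4.2, -5.0, 14.0]
finger_gap: 0.654
finger_force: 45.0
```

On the floor at the predicted height. Release and rise.

Request:
carry_out(
  motion=[
    [[0,0,0.1],[0,0,0],0.75],
    [[0,0,0],[0,0,0],0.9],
    [[0,0,0],[0,0,0],1],
    [[0,0,3],[0,0,0],1],
    [[0,0,5],[0,0,0],1],
    [[0,0,6],[0,0,0],1],
    [[0,0,3],[0,0,0],1],
    [[0,0,0],[0,0,0],1],
  ],
)

```text
clock: 31.35
eef_pos: [0.3751, 0.3472, 0.4044]
tool_rot: [0.757, 0.654, 0.003, 0.0]
contact_force: [0.2, 0.1, -1.0]
finger_gap: 1.002
finger_force: 0.0
```

```bash
python3 - <<'E'
from cap import *
st();c=cam("wrist");caps(c,'red',.119)
d=cam('side');caps(d,'green',.07,10);caps(d,'red',.110,60);caps(d,'red',.06,150)
d=cam('scene');caps(d,'green',.07,10)
E
```

```text
pos [37.51 34.72 40.44] tooly -8.39 q7 -1.21 gap 1.002 F 0.0 [ 0.2  0.1 -1. ] t 31.35
red [ 232  168   41   42 1318] [372.6 348.7] 19.3
green [  2 161   5   8  21] [1088.   347.8] 27.3
green [193 180   8   7  49] [605.3 104.7] 18.8
red [268  52  30  17 365] [ 1149.3 -1130.5] 184.8
red [ 58  81  33  19 517] [1450.2 -135.5] 131.1
red [339 147  19  11 176] [ 351.2 -245.9] 39.8
red [138 170  15  12 156] [676.7 212.3] 33.8
red [280 201  16  15 199] [319.2 134.2] 31.7
red [194 235  19  18 294] [370.1 350.1] 29.9
red [195 265  22   8  63] [317.2 403.2] 18.8
red [268  52  30  17 365] [ 1277.  -1332.7] 203.1
red [ 58  81  33  19 517] [1607.5 -239.4] 144.1
red [339 147  19  11 176] [ 400.  -360.7] 43.8
red [138 170  15  12 156] [757.7 142.7] 37.1
red [280 201  16  15 199] [364.9  56.8] 34.8
red [194 235  19  18 294] [420.8 294.2] 32.9
green [260 157   6   4  22] [609.5 104.8] 14.9
green [408 369   7   5  14] [ 319.1 -644.4] 4.4
green [454 368  10  11  32] [ 370.1 -682.5] 9.3
```

```bash
python3 - <<'E'
from cell import robot
print(robot.job_done())
E
```

```text
the job is handed in; nothing more can be done
None
```

The job is handed in with no verdict returned: measurements put both carriers in their trays, both bottles in their stands and the cup unmoved, though I viewed 15 pictures (limit 14).

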